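# Peel the top tray off a sticky stack at a toy shop table

### The arm

A 6-joint arm with a two-finger parallel gripper is mounted at the origin on the work surface. World frame = base frame: x ahead of the robot, y to its left, z up, the work surface at z = 0. Lengths are in m, angles in rad, forces in N, time in s.
With the tool pointing down it reaches from about 0.275 to 0.85 m from the base axis. Payload 19 kg.
Tool frame: the origin (TCP) lies midway between the tips of the shut fingers; the grasp point (between the pads) lies 19 mm behind it (grip_point_offset is the distance from the TCP to the grasp point, in m); z points along the fingers, y is the line along which they close (so a half turn about z gives the same grasp; the last joint's range is limited). The gripper opens to 85 mm and grips with 20 to 120 N. Pads are 22 mm wide; open, the fingers measure 114 mm over their backs; the gripper's body (76 mm by 85 mm) begins 54 mm behind the grasp point. The pads swing forward as they close: fully open they stand 13 mm farther back than shut.
Start: joints at [-1.242, 0.15, 1.437, -0, 1.554, -0.134], TCP at [0.257, -0.514, 0.231] pointing down, gripper open.
Joint ranges: [-2.8, 2.8], [-0.68, 2.1], [0.12, 2.68], [-1.39, 4.53], [0.16, 2.79], [-2.81, 2.81]. Speed limits (rad/s): [1.89, 1.89, 2.22, 3.01, 3.01, 3.01].

### API

Orientations are given as a unit quaternion [x, y, z, w].
In Python, from workcell import * gives the robot as it stands.
- The arm moves only by the tool send_rows, never from a script. Its argument "series" is a list of rows, each an object of numbers: "tx", "ty", "tz": the shift along the tool's x, y, z in m; "rx", "ry", "rz": the turn, a rotation vector about the tool's x, y, z in rad; "claw": the finger opening in m, from 0 to 0.0854. A call has 1 to 5 rows; each row shifts and turns the commanded pose from where the row before left it, along the tool's axes as they then stand; what a row does not reach is not made up. A row lasts 1/10 s, in which the tool goes at most 50 mm and 8.59 degrees, less where a joint would pass 70% of its speed; a pose out of reach is approached as far as the arm can. A call is refused whole if a number of a shift passes 0.05 or a number of a turn 0.15, either way. A call with a gripper value outside its range is refused whole. The fingers move at their own pace and stop on an object; "grip_force" is the grip in N (left out, the last holds). Time passes only in rows, so rows that do not move let the fingers close. It gives the time, the measured TCP pose, the force, the opening and the grip force at its end, in the units of the state.
- observe(): the state, without advancing time (a new reading comes with each control period).
- read_camera(name): name is "scene" or "top" or "wrist"; returns a dict with "frame" (400x640x3 uint8, red, green, blue), "depth" (400x640 float32, m along the optical axis (not along the pixel's ray), 0 where there is no reading), "K" (3x3 intrinsics, pixels), "rvec" (rotation vector, rad) and "tvec" (3), from world to camera coordinates, as OpenCV has them; the wrist camera has in their place "T_tool_cam" (4x4, takes a point from camera to tool coordinates, whose origin is the TCP and whose axes are the flange's). Camera axes: x right, y down, z forward; pixel columns grow to the right and rows downward; lengths in m; the calibration is good to about 2 mm. A picture is of the moment at which its call begins: read the wrist's pose just before it.
- sign_off(): hands the job in; it is judged then, once.
The state is a dict: "time": time; "joint_pos": joint angles; "joint_vel": joint speeds; "joint_torque": joint torques, N m; "tool_pos": TCP position; "orientation": TCP orientation; "ft_force": force on the tool from outside, world axes, zero at the start; "wrist_torque": the same for the moment, N m; "finger_gap": finger opening in m; "finger_force": force on a finger pad.
Only numpy, scipy, OpenCV 4.12 (cv2) and the standard library are available. Lean on these libraries where they do the work, as an engineer would, in place of code of your own. Each camera call takes 0.05 s, during which the arm holds its last target. There are 200 camera calls.

### The job

Clear the beaker off the stack of white sorting trays by standing it upright on the round cork mat. Then peel the top tray off the sticky stack: grip the upright tab and raise that corner a few centimetres first, while the opposite corner still rests on the stack; then take the tray off and finish still gripping it, holding it up still and roughly level, open side up, about 10 cm clear of the stack. Leave the rest of the stack and everything else on the table where it is.

Things in the scene. Friction and masses are not known exactly. Their poses are not given: they have to be found in the camera images.
- top_tray: Uppermost white formed tray, 200 mm square, 140 g. Origin under the middle of its pan; z up, x and y along its edges. Pan 160 mm square outside, 4 mm floor and walls, low ribs; flat rim 16 to 20 mm above the origin; lift tab on the (+x, +y) corner. Its pan hangs 12 mm deep in the stack's opening, 5 mm play all round; it rests on 4 mm feet under the rim corners (93 mm from the middle in x and y).
- tray_tab (a point): Centre of the top tray's lift tab: an upright plate 28 mm wide, 10 mm thick, standing 34 mm above the rim (this point is 17 mm above the rim's top), 122 mm from the tray's middle. Its width runs along the diagonal (45 deg between the tray's +x and +y), so fingers closing square to that diagonal pinch its thickness.
- corner_tab (a point): Top face of the top tray's rim at the corner with the tab (+x +y), 141 mm from the middle. The tray sticks because four sprung rubber balls (16 mm, tops 74 mm above the table) on posts of the stand grip the middle of each of its rim edges until that edge is about 10 mm up: some 15 N against a straight lift, about 8 N when raised by this corner.
- corner_opposite (a point): Top face of the top tray's rim at the corner diagonally across from the tab (-x -y)
- corner_side1 (a point): Top face of the top tray's rim at its (-x, +y) corner
- corner_side2 (a point): Top face of the top tray's rim at its (+x, -y) corner
- tray_stack: Rest of the stack: like white trays without tabs nested on a wooden stand (cross shape, 248 mm over its arms), one loose piece of 3 kg. Origin: middle of its underside; axes as the top tray's at the start. Its rim's top is 56 mm, the nested top tray's rim top 64 mm above the table.
- beaker: Grey open plastic beaker standing in the middle compartment of the top tray: nearly straight, 54 mm across at the foot, 58 mm at the rim, 70 mm tall, 3.5 mm wall, 80 g. Origin: centre of its underside, z up.
- mat: Round cork mat fixed to the table, 130 mm across, 5 mm thick. Origin: centre of its underside on the table.
- spare_beaker: A second, equal beaker that stands on the table, not on the trays; leave it. Origin: centre of its underside.
- toy_car: Wooden toy car 85 x 46 x 45 mm; leave it. Origin: centre of its underside.
- jar: Closed jar, 66 mm across, 90 mm tall; leave it. Origin: centre of its underside.
- game_carton: Flat cardboard game box 140 x 100 x 40 mm; leave it. Origin: centre of its underside.
- figure: Small wooden peg figure, 36 mm across, 70 mm tall; leave it. Origin: centre of its underside.
- engine: Wooden toy railway engine 85 x 44 x 62 mm; leave it. Origin: centre of its underside.

How it is judged:
On the way, in this order (a step that is already met when the one before it is completed fails the run):
1. the beaker stands upright on the cork mat, let go (horizontal distance between beaker and mat below 0.04 m and height (world z) of beaker below 0.009 m and angle between beaker's own z axis and vertical below 0.1 rad and contact force between the fingers and beaker below 0.1 N and linear speed of beaker below 0.02 m/s), for 0.2 s.
2. the gripped tab corner of the top tray is raised 25 mm or more while the opposite corner still rests on the stack (contact force between the fingers and top_tray above 1 N and z of corner_tab in the frame of tray_stack above 0.089 m and z of corner_opposite in the frame of tray_stack below 0.072 m), for 0.05 s.
At the end, for the whole second after the job is handed in: Beaker upright (0.1 rad) on the mat, centres within 40 mm, untouched. Top tray held still by the fingers alone, rim corners 50 mm or more above where they lay (114 mm over the table), within 0.6 rad of level. Rest of stack within 20 mm of its start and flat, bystanders within 30 mm (all of step 1 and height (world z) of each of corner_tab, corner_opposite, corner_side1, corner_side2 above 0.114 m and angle between top_tray's own z axis and vertical below 0.6 rad and contact force between the fingers and top_tray above 1 N and linear speed of top_tray below 0.03 m/s and contact force between top_tray and tray_stack below 0.05 N and distance of tray_stack from where it was at the start of the episode below 0.02 m and angle between tray_stack's own z axis and vertical below 0.05 rad and distance of each of spare_beaker, toy_car, jar, game_carton, figure, engine from where it was at the start of the episode below 0.03 m); the arm keeps its last pose, push and grip.
It fails at once if the rest of the stack is dragged or lifted more than 20 mm (distance of tray_stack from where it was at the start of the episode above 0.02 m).
It fails at once if the beaker is tipped over (angle between beaker's own z axis and vertical above 0.7 rad).
It fails at once if a bystander is shifted more than 30 mm (distance of any of spare_beaker, toy_car, jar, game_carton, figure, engine from where it was at the start of the episode above 0.03 m).
It also fails if it takes over 51 s, if anything falls off the work surface, if the arm or the gripper's body presses on something with over 40 N, if the wrist force passes 120 N, or if a joint passes its speed limit or range.

## Working session

There is one attempt and no reset: what is moved stays moved. The work goes in short steps, Python scripts to look and compute and a tool call to move; the robot and the scene stay as the last step left them, time stands still between calls to the robot, and variables do not carry over. Pictures are saved under pics/ and viewed, at most 10 in all, crops included, and the job is handed in when it is done.

Besides the shell and the picture viewer there is one more tool, called after "Emit:" by a JSON object that holds its "api" and its "payload". send_rows: Moves the arm, as the interface text tells. Its arguments: {"type":"object","properties":{"series":{"type":"array","items":{"type":"object","properties":{"tx":{"type":"number"},"ty":{"type":"number"},"tz":{"type":"number"},"rx":{"type":"number"},"ry":{"type":"number"},"rz":{"type":"number"},"claw":{"type":"number"}}}},"grip_force":{"type":"number"}},"required":["series"]}

```bash
mkdir -p pics; cat > h.py <<'E'
from workcell import *
import numpy as np, cv2
from scipy.spatial.transform import Rotation as R
def world(c):
    """per-pixel world points from depth"""
    K=c['K'];d=c['depth'];v,u=np.mgrid[:d.shape[0],:d.shape[1]]
    P=np.stack([(u-K[0,2])/K[0,0]*d,(v-K[1,2])/K[1,1]*d,d],-1)
    M=cv2.Rodrigues(np.array(c['rvec'],float))[0]
    return (P-np.array(c['tvec']).ravel())@M
E
python3 - <<'E'
from h import *
for n in('top','scene'):
    c=read_camera(n);cv2.imwrite(f'pics/{n}0.png',c['frame'][...,::-1]);np.savez(f'{n}0.npz',**{k:c[k] for k in('frame','depth','K','rvec','tvec')})
s=observe();print(s['tool_pos'],s['orientation'],s['time'])
E
```

```text
[ 0.25659814 -0.51431498  0.23074783] [ 9.73351680e-01  2.29316852e-01 -5.44991041e-05 -5.34869640e-04] 0.1
```

View pics/top0.png

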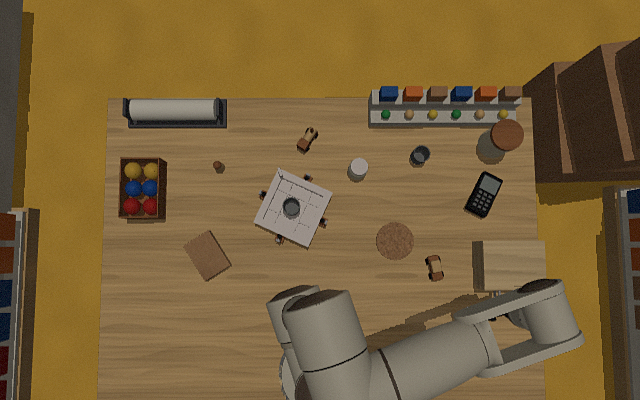

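View pics/scene0.png

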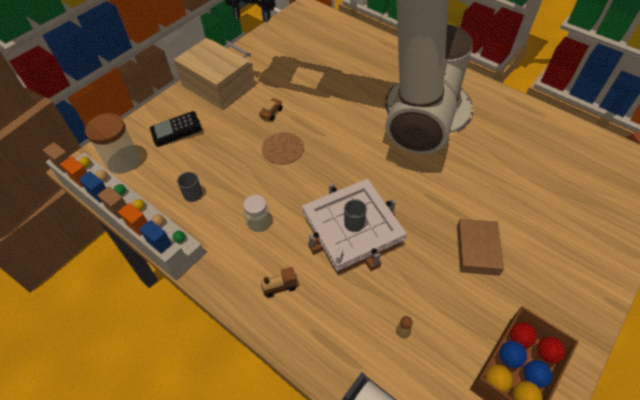

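The top view shows the stack at about (293,208), with the beaker in it at (291,207), the tab near the corner at (281,176) and the mat at (395,241). In the scene view the tab is near (340,256). Next I'll measure these.

```bash
python3 - <<'E'
from h import *
for n in('top','scene'):
    c=dict(np.load(n+'0.npz'));W=world(c);f=c['frame'].astype(int);print(n)
    x,y,z=W[...,0],W[...,1],W[...,2]
    hsv=cv2.cvtColor(c['frame'],cv2.COLOR_RGB2HSV)
    ok=c['depth']>0
    near=lambda u,v,r:(np.hypot(*np.mgrid[-v:400-v,-u:640-u])<r)&ok
    su,sv,r=((293,208,60) if n=='top' else (353,222,75))
    nb=near(su,sv,r)
    print('table z',np.median(z[near(*((340,260,5) if n=='top' else (440,300,5)))]))
    rim=nb&(z>.056)&(z<.07)&(hsv[...,1]<60)&(f.min(2)>90)
    P=W[rim];rect=cv2.minAreaRect(P[:,:2].astype(np.float32));print('rim',rim.sum(),np.median(P[:,2]),rect)
    tab=nb&(z>.078)&(hsv[...,1]<60);P=W[tab]
    k,l=cv2.connectedComponents(tab.astype(np.uint8))
    for i in range(1,k):
        Q=W[l==i]
        if len(Q)>3:print('high',len(Q),Q.mean(0).round(4),Q.min(0).round(4),Q.max(0).round(4))
    m=near(*((395,241,28) if n=='top' else (283,148,28)))&(z>.003)&(z<.008);m=m&(f.sum(2)<330)if 0 else m
    P=W[m];print('mat',m.sum(),cv2.minEnclosingCircle(P[:,:2].astype(np.float32)),P[:,:2].mean(0),np.median(P[:,2]))
c=dict(np.load('top0.npz'))
a=cv2.resize(c['frame'][150:265,235:350],None,fx=5,fy=5,interpolation=cv2.INTER_CUBIC);cv2.imwrite('pics/crop_top.png',a[...,::-1])
E
```

```text
top
table z -0.00039210806693899304
rim 1419 0.06334531283501593 ((0.5548502206802368, 0.09248417615890503), (0.2389446198940277, 0.23913079500198364), 51.72938919067383)
high 26 [0.6666 0.1348 0.0975] [0.6532 0.1271 0.0915] [0.68   0.1409 0.1044]
high 85 [0.5558 0.0988 0.1114] [0.5263 0.0711 0.0799] [0.5825 0.1264 0.1293]
mat 720 ((0.44242599606513977, -0.2558214068412781), 0.0954863652586937) [ 0.44219484 -0.25517709] 0.005108433411695297
scene
table z 0.0004060431209265428
rim 2194 0.06352806039248313 ((0.5596793293952942, 0.10219232738018036), (0.2243715226650238, 0.2444620579481125), 61.347755432128906)
high 422 [0.5561 0.0996 0.1016] [0.5273 0.0718 0.0784] [0.5858 0.1283 0.1211]
high 65 [0.6723 0.1388 0.0939] [0.6571 0.1289 0.0784] [0.6843 0.1455 0.1006]
mat 781 ((0.44623398780822754, -0.25580236315727234), 0.11008338630199432) [ 0.44636905 -0.24909385] 0.0048485626132516
```

View pics/crop_top.png

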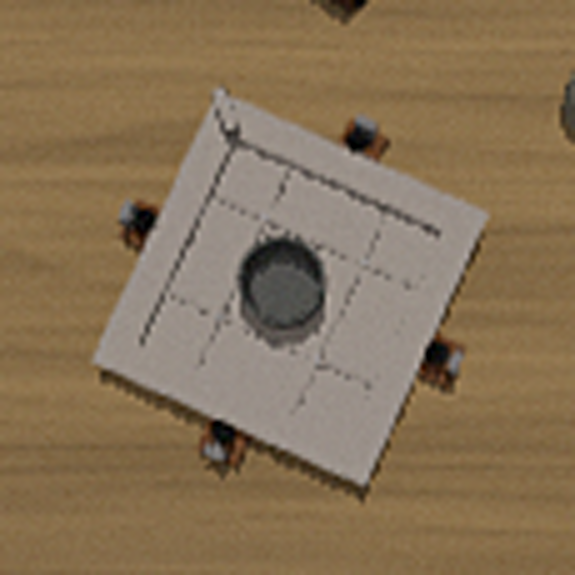

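The crop shows the tray corners at crop pixels (218,92) for the tab corner, (488,213), (365,488) and (95,362). The beaker is upright in the middle. I'll cast the corners onto z=0.064 and work out the moves.

```bash
cat >> h.py <<'E'
def ray(c,uv,z):
    M=cv2.Rodrigues(np.array(c['rvec'],float))[0];t=np.array(c['tvec']).ravel()
    o=-M.T@t;d=np.linalg.inv(c['K'])@[uv[0],uv[1],1]@M
    return o+d*(z-o[2])/d[2]
def delta(p):
    """tool-frame shift from the measured TCP to world p, plus yaw of tool x"""
    s=observe();r=R.from_quat(s['orientation']);x=r.as_matrix()[:,0]
    print('pos',np.round(s['tool_pos'],4),'shift',r.inv().apply(np.array(p)-s['tool_pos']).round(4),'yaw',np.arctan2(x[1],x[0]).round(4),'t',s['time'],'gap',round(s['finger_gap'],4),'F',np.round(s['ft_force'],1),'j',np.round(s['joint_pos'],2))
E
python3 - <<'E'
from h import *
c=dict(np.load('top0.npz'))
U=np.array([(218,92),(488,213),(365,488),(95,362)],float);U=(U+.5)/5-.5+[235,150]
P=np.array([ray(c,u,.064) for u in U]);print(P.round(4),P.mean(0))
print('sides',[np.linalg.norm(P[i]-P[i-1]).round(3) for i in range(4)])
d=P[0]-P[2];print('diag',np.linalg.norm(d),np.arctan2(d[1],d[0]));e=P[1]-P[3];print(np.arctan2(e[1],e[0])+np.pi/2)
print('tab',P.mean(0)[:2]+.122*d[:2]/np.linalg.norm(d))
u=(np.array([281,282.])+.5)/5-.5+[235,150];print('beaker rim',ray(c,u,.118))
for n in('top','scene'):
    c=dict(np.load(n+'0.npz'));f=c['frame'];W=world(c);u,v=(395,241) if n=='top' else (283,148)
    m=np.zeros((400,640),np.uint8);g=cv2.cvtColor(f,cv2.COLOR_RGB2GRAY)
    w=g[v-30:v+30,u-30:u+30];_,b=cv2.threshold(w,0,255,cv2.THRESH_BINARY_INV+cv2.THRESH_OTSU)
    k=cv2.connectedComponentsWithStats(b);i=k[1][30,30];print(n,k[2][i],ray(c,k[3][i]+[u-30,v-30],.005))
delta([.556,.0995,.2])
E
```

```text
[[ 0.6857  0.1422  0.064 ]
 [ 0.6034 -0.0384  0.064 ]
 [ 0.4208  0.0443  0.064 ]
 [ 0.5048  0.2232  0.064 ]] [0.55366232 0.09283755 0.064     ]
sides [np.float64(0.198), np.float64(0.198), np.float64(0.201), np.float64(0.198)]
diag 0.2824525773840216 0.3538403977026957
0.36077775303676707
tab [0.66810429 0.13511089]
beaker rim [0.55276673 0.09777344 0.118     ]
top [  11   11   38   39 1123] [ 0.4418983  -0.25286701  0.005     ]
scene [   9   14   43   33 1103] [ 0.44653059 -0.24895604  0.005     ]
pos [ 0.2566 -0.5143  0.2307] shift [ 0.5419 -0.4156  0.0313] yaw 0.4628 t 0.1 gap 0.0855 F [-0.4 -0.8  0.3] j [-1.24  0.15  1.44 -0.    1.55 -0.13]
```

Emit:
{"api": "send_rows", "payload": {"series": [{"tx": 0.036, "ty": -0.0278, "tz": 0.001, "claw": 0.0854}, {"tx": 0.036, "ty": -0.0278, "tz": 0.001}, {"tx": 0.036, "ty": -0.0278, "tz": 0.001}, {"tx": 0.036, "ty": -0.0278, "tz": 0.001}, {"tx": 0.036, "ty": -0.0278, "tz": 0.001}]}}

```text
invalid input at $.series[0]: expected keys tx, ty, tz, rx, ry, rz, claw
```

Emit:
{"api": "send_rows", "payload": {"series": [{"tx": 0.036, "ty": -0.0278, "tz": 0.001}, {"tx": 0.036, "ty": -0.0278, "tz": 0.001}, {"tx": 0.036, "ty": -0.0278, "tz": 0.001}, {"tx": 0.036, "ty": -0.0278, "tz": 0.001}, {"tx": 0.036, "ty": -0.0278, "tz": 0.001}]}}

```text
invalid input at $.series[0]: expected keys tx, ty, tz, rx, ry, rz, claw
```

Emit:
{"api": "send_rows", "payload": {"series": [{"tx": 0.036, "ty": -0.0278}, {"tx": 0.036, "ty": -0.0278}, {"tx": 0.036, "ty": -0.0278}, {"tx": 0.02, "ty": -0.015}, {"rz": 0.1}]}}

```text
invalid input at $.series[0]: expected keys tx, ty, tz, rx, ry, rz, claw
```

Emit:
{"api": "send_rows", "payload": {"series": [{"tx": 0}, {"tx": 0}]}}

```text
invalid input at $.series[0]: expected keys tx, ty, tz, rx, ry, rz, claw
```

```bash
cat > w.py <<'E'
import sys
from h import *
def wrist(name):
    s=observe();c=read_camera('wrist');cv2.imwrite(f'pics/{name}.png',c['frame'][...,::-1])
    K=c['K'];d=c['depth'];v,u=np.mgrid[:400,:640]
    P=np.stack([(u-K[0,2])/K[0,0]*d,(v-K[1,2])/K[1,1]*d,d,np.ones_like(d)],-1)@np.array(c['T_tool_cam']).T
    W=R.from_quat(s['orientation']).apply(P[...,:3].reshape(-1,3)).reshape(400,640,3)+s['tool_pos'];W[d==0]=np.nan
    return c,W
E
python3 - <<'E'
from w import *
c,W=wrist('w1');z=W[...,2];np.save('W1.npy',W)
sel=lambda lo,hi,p,r:W[(z>lo)&(z<hi)&(np.hypot(W[...,0]-p[0],W[...,1]-p[1])<r)]
for lo,hi,p,r in((.112,.124,(.555,.098),.04),(.09,.105,(.67,.137),.035)):
    Q=sel(lo,hi,p,r)
    if len(Q):print(len(Q),Q.mean(0),cv2.minAreaRect(Q[:,:2].astype(np.float32)))
delta([.5555,.098,.074])
E
```

```text
pos [ 0.2566 -0.5144  0.2309] shift [ 0.5408 -0.4144  0.1573] yaw 0.4628 t 0.15 gap 0.0853 F [-0.1 -0.2  0. ] j [-1.24  0.15  1.44  0.    1.55 -0.13]
```

View pics/w1.png

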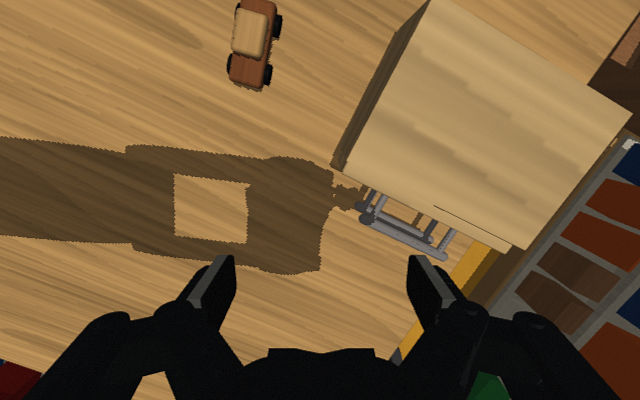

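The rows were refused because every key is required, so the arm hasn't moved. The wrist view shows only the car and the wooden block near the start pose. I'll resend with all keys.

Emit:
{"api": "send_rows", "payload": {"series": [{"tx": 0.036, "ty": -0.0278, "tz": 0.001, "rx": 0, "ry": 0, "rz": 0, "claw": 0.0854}, {"tx": 0.036, "ty": -0.0278, "tz": 0.001, "rx": 0, "ry": 0, "rz": 0, "claw": 0.0854}, {"tx": 0.036, "ty": -0.0278, "tz": 0.001, "rx": 0, "ry": 0, "rz": 0, "claw": 0.0854}, {"tx": 0.036, "ty": -0.0278, "tz": 0.001, "rx": 0, "ry": 0, "rz": 0, "claw": 0.0854}, {"tx": 0.036, "ty": -0.0278, "tz": 0.001, "rx": 0, "ry": 0, "rz": 0, "claw": 0.0854}]}}

```text
time: 0.65
tool_pos: [0.356, -0.308, 0.2261]
orientation: [0.973, 0.229, 0.0, -0.0]
ft_force: [0.0, -0.6, -0.1]
finger_gap: 0.0854
finger_force: 0.0
```

Emit:
{"api": "send_rows", "payload": {"series": [{"tx": 0.036, "ty": -0.0278, "tz": 0.001, "rx": 0, "ry": 0, "rz": 0, "claw": 0.0854}, {"tx": 0.036, "ty": -0.0278, "tz": 0.001, "rx": 0, "ry": 0, "rz": 0, "claw": 0.0854}, {"tx": 0.036, "ty": -0.0278, "tz": 0.001, "rx": 0, "ry": 0, "rz": 0, "claw": 0.0854}, {"tx": 0.036, "ty": -0.0278, "tz": 0.001, "rx": 0, "ry": 0, "rz": 0, "claw": 0.0854}, {"tx": 0.036, "ty": -0.0278, "tz": 0.001, "rx": 0, "ry": 0, "rz": 0, "claw": 0.0854}]}}

```text
time: 1.15
tool_pos: [0.4551, -0.1031, 0.2213]
orientation: [0.973, 0.229, 0.0, 0.0]
ft_force: [1.3, -0.5, 0.0]
finger_gap: 0.0854
finger_force: 0.0
```

Emit:
{"api": "send_rows", "payload": {"series": [{"tx": 0.036, "ty": -0.0278, "tz": 0, "rx": 0, "ry": 0, "rz": 0, "claw": 0.0854}, {"tx": 0.036, "ty": -0.0278, "tz": 0, "rx": 0, "ry": 0, "rz": 0, "claw": 0.0854}, {"tx": 0.036, "ty": -0.0278, "tz": 0, "rx": 0, "ry": 0, "rz": 0, "claw": 0.0854}, {"tx": 0, "ty": 0, "tz": 0, "rx": 0, "ry": 0, "rz": 0.1, "claw": 0.0854}, {"tx": 0, "ty": 0, "tz": 0, "rx": 0, "ry": 0, "rz": 0, "claw": 0.0854}]}}

```text
time: 1.65
tool_pos: [0.5142, 0.0189, 0.2209]
orientation: [0.984, 0.181, -0.0, -0.0]
ft_force: [0.1, -1.0, -0.2]
finger_gap: 0.0854
finger_force: 0.0
```

```bash
python3 - <<'E'
from w import *
c,W=wrist('w2');z=W[...,2];np.save('W2.npy',W)
sel=lambda lo,hi,p,r:W[(z>lo)&(z<hi)&(np.hypot(W[...,0]-p[0],W[...,1]-p[1])<r)]
for lo,hi,p,r in((.112,.124,(.555,.098),.04),(.09,.105,(.67,.137),.035)):
    Q=sel(lo,hi,p,r)
    if len(Q):print(len(Q),Q.mean(0),cv2.minAreaRect(Q[:,:2].astype(np.float32)))
delta([.5555,.098,.074])
E
```

```text
1189 [0.55331195 0.10141021 0.11801599] ((0.5533983111381531, 0.09883667528629303), (0.05666643753647804, 0.05713242292404175), 65.84296417236328)
pos [0.514  0.0181 0.221 ] shift [ 0.0675 -0.0598  0.147 ] yaw 0.3653 t 1.7 gap 0.0855 F [-0.7 -0.6  0.2] j [-0.11  0.03  1.59 -0.    1.52  1.09]
```

View pics/w2.png

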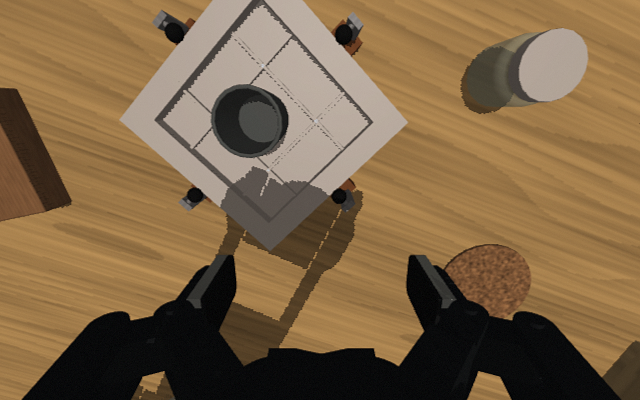

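The beaker rim measures 57 mm across, at z 0.118, centred at (0.5534, 0.0988), in the wrist view at (250,121). Now I'll go over it, descend and grip.

Emit:
{"api": "send_rows", "payload": {"series": [{"tx": 0.033, "ty": -0.0307, "tz": 0, "rx": 0, "ry": 0, "rz": 0, "claw": 0.0854}, {"tx": 0.033, "ty": -0.0307, "tz": 0, "rx": 0, "ry": 0, "rz": 0, "claw": 0.0854}, {"tx": 0, "ty": 0, "tz": 0.02, "rx": 0, "ry": 0, "rz": 0, "claw": 0.0854}, {"tx": 0, "ty": 0, "tz": 0.03, "rx": 0, "ry": 0, "rz": 0, "claw": 0.0854}, {"tx": 0, "ty": 0, "tz": 0.03, "rx": 0, "ry": 0, "rz": 0, "claw": 0.0854}]}}

```text
time: 2.2
tool_pos: [0.554, 0.0978, 0.1406]
orientation: [0.983, 0.181, 0.0, 0.0]
ft_force: [1.0, 0.1, -0.5]
finger_gap: 0.0853
finger_force: 0.0
```

Emit:
{"api": "send_rows", "payload": {"series": [{"tx": 0, "ty": 0, "tz": 0.03, "rx": 0, "ry": 0, "rz": 0, "claw": 0.0854}, {"tx": 0, "ty": 0, "tz": 0.02, "rx": 0, "ry": 0, "rz": 0, "claw": 0.0854}, {"tx": 0, "ty": 0, "tz": 0.015, "rx": 0, "ry": 0, "rz": 0, "claw": 0.0854}, {"tx": 0, "ty": 0, "tz": 0, "rx": 0, "ry": 0, "rz": 0, "claw": 0.0854}]}}

```text
time: 2.6
tool_pos: [0.5532, 0.0978, 0.0747]
orientation: [0.984, 0.181, -0.001, -0.0]
ft_force: [-0.3, 0.0, 0.2]
finger_gap: 0.0855
finger_force: 0.0
```

Emit:
{"api": "send_rows", "payload": {"series": [{"tx": 0, "ty": 0, "tz": 0, "rx": 0, "ry": 0, "rz": 0, "claw": 0.06}, {"tx": 0, "ty": 0, "tz": 0, "rx": 0, "ry": 0, "rz": 0, "claw": 0.05}, {"tx": 0, "ty": 0, "tz": 0, "rx": 0, "ry": 0, "rz": 0, "claw": 0.045}, {"tx": 0, "ty": 0, "tz": 0, "rx": 0, "ry": 0, "rz": 0, "claw": 0.045}, {"tx": 0, "ty": 0, "tz": 0, "rx": 0, "ry": 0, "rz": 0, "claw": 0.045}], "grip_force": 25}}

```text
time: 3.1
tool_pos: [0.5547, 0.0986, 0.0778]
orientation: [0.984, 0.181, 0.001, 0.0]
ft_force: [-0.5, -1.1, 6.8]
finger_gap: 0.0572
finger_force: 26.0
```

```bash
python3 - <<'E'
from h import *
delta([.444,-.251,.2])
E
```

```text
pos [0.5547 0.0986 0.0778] shift [-0.2274  0.2876 -0.1224] yaw 0.3631 t 3.1 gap 0.0572 F [-0.5 -1.1  6.8] j [ 0.04  0.22  1.67 -0.    1.24  1.25]
```

Emit:
{"api": "send_rows", "payload": {"series": [{"tx": 0, "ty": 0, "tz": -0.01, "rx": 0, "ry": 0, "rz": 0, "claw": 0.045}, {"tx": 0, "ty": 0, "tz": -0.02, "rx": 0, "ry": 0, "rz": 0, "claw": 0.045}, {"tx": 0, "ty": 0, "tz": -0.03, "rx": 0, "ry": 0, "rz": 0, "claw": 0.045}, {"tx": 0, "ty": 0, "tz": -0.03, "rx": 0, "ry": 0, "rz": 0, "claw": 0.045}, {"tx": -0.012, "ty": 0.015, "tz": 0, "rx": 0, "ry": 0, "rz": 0, "claw": 0.045}]}}

```text
time: 3.6
tool_pos: [0.5499, 0.0815, 0.1715]
orientation: [0.983, 0.181, 0.003, 0.0]
ft_force: [-0.2, -1.3, -1.3]
finger_gap: 0.0574
finger_force: 27.0
```

Emit:
{"api": "send_rows", "payload": {"series": [{"tx": -0.024, "ty": 0.03, "tz": 0, "rx": 0, "ry": 0, "rz": 0, "claw": 0.045}, {"tx": -0.024, "ty": 0.03, "tz": 0, "rx": 0, "ry": 0, "rz": 0, "claw": 0.045}, {"tx": -0.024, "ty": 0.03, "tz": 0, "rx": 0, "ry": 0, "rz": 0, "claw": 0.045}, {"tx": -0.024, "ty": 0.03, "tz": 0, "rx": 0, "ry": 0, "rz": 0, "claw": 0.045}, {"tx": -0.024, "ty": 0.03, "tz": 0, "rx": 0, "ry": 0, "rz": 0, "claw": 0.045}]}}

```text
time: 4.1
tool_pos: [0.4886, -0.1037, 0.1675]
orientation: [0.984, 0.181, 0.001, 0.0]
ft_force: [0.6, -0.3, 0.0]
finger_gap: 0.0576
finger_force: 27.0
```

Emit:
{"api": "send_rows", "payload": {"series": [{"tx": -0.024, "ty": 0.03, "tz": 0, "rx": 0, "ry": 0, "rz": 0, "claw": 0.045}, {"tx": -0.024, "ty": 0.03, "tz": 0, "rx": 0, "ry": 0, "rz": 0, "claw": 0.045}, {"tx": -0.024, "ty": 0.03, "tz": 0, "rx": 0, "ry": 0, "rz": 0, "claw": 0.045}, {"tx": -0.024, "ty": 0.032, "tz": 0, "rx": 0, "ry": 0, "rz": 0, "claw": 0.045}, {"tx": 0, "ty": 0, "tz": 0, "rx": 0, "ry": 0, "rz": 0, "claw": 0.045}]}}

```text
time: 4.6
tool_pos: [0.4415, -0.2542, 0.1672]
orientation: [0.984, 0.179, 0.0, 0.001]
ft_force: [-0.1, 0.8, -0.0]
finger_gap: 0.0577
finger_force: 27.1
```

```bash
python3 - <<'E'
from w import *
delta([.444,-.251,.036])
c,W=wrist('w3')
E
```

```text
pos [ 0.4415 -0.2542  0.1672] shift [ 0.0035 -0.0023  0.1312] yaw 0.3594 t 4.6 gap 0.0577 F [-0.1  0.8 -0. ] j [-0.67  0.04  1.68 -0.    1.41  0.54]
```

View pics/w3.png

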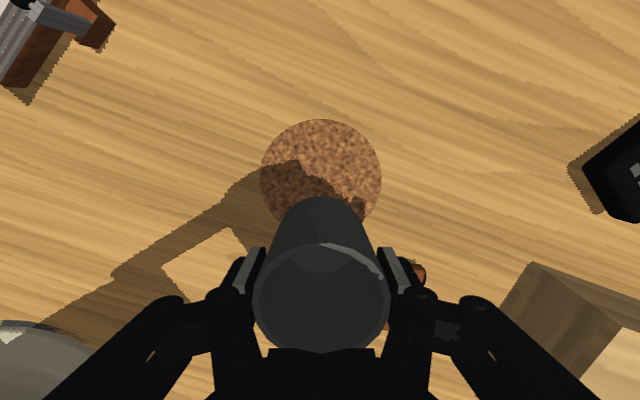

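The beaker hangs upright between the pads at (320,280), with the mat beneath it at (320,170). I'll lower it gently onto the mat.

Emit:
{"api": "send_rows", "payload": {"series": [{"tx": 0.003, "ty": -0.002, "tz": 0.02, "rx": 0, "ry": 0, "rz": 0, "claw": 0.045}, {"tx": 0, "ty": 0, "tz": 0.03, "rx": 0, "ry": 0, "rz": 0, "claw": 0.045}, {"tx": 0, "ty": 0, "tz": 0.03, "rx": 0, "ry": 0, "rz": 0, "claw": 0.045}, {"tx": 0, "ty": 0, "tz": 0.03, "rx": 0, "ry": 0, "rz": 0, "claw": 0.045}, {"tx": 0, "ty": 0, "tz": 0.014, "rx": 0, "ry": 0, "rz": 0, "claw": 0.045}]}}

```text
time: 5.15
tool_pos: [0.4444, -0.2463, 0.0407]
orientation: [0.984, 0.181, -0.001, -0.001]
ft_force: [-0.8, 0.2, 0.5]
finger_gap: 0.0577
finger_force: 27.2
```

Emit:
{"api": "send_rows", "payload": {"series": [{"tx": 0, "ty": 0, "tz": 0.004, "rx": 0, "ry": 0, "rz": 0, "claw": 0.045}, {"tx": 0, "ty": 0, "tz": 0.002, "rx": 0, "ry": 0, "rz": 0, "claw": 0.045}, {"tx": 0, "ty": 0, "tz": 0.001, "rx": 0, "ry": 0, "rz": 0, "claw": 0.045}, {"tx": 0, "ty": 0, "tz": 0, "rx": 0, "ry": 0, "rz": 0, "claw": 0.045}]}}

```text
time: 5.55
tool_pos: [0.4453, -0.2479, 0.0363]
orientation: [0.984, 0.18, 0.0, 0.001]
ft_force: [0.0, -0.4, -0.8]
finger_gap: 0.0575
finger_force: 27.2
```

Emit:
{"api": "send_rows", "payload": {"series": [{"tx": 0, "ty": 0, "tz": 0.001, "rx": 0, "ry": 0, "rz": 0, "claw": 0.045}, {"tx": 0, "ty": 0, "tz": 0.001, "rx": 0, "ry": 0, "rz": 0, "claw": 0.045}, {"tx": 0, "ty": 0, "tz": 0, "rx": 0, "ry": 0, "rz": 0, "claw": 0.045}]}}

```text
time: 5.85
tool_pos: [0.4452, -0.2479, 0.0348]
orientation: [0.984, 0.18, 0.001, 0.001]
ft_force: [-5.4, 4.5, 19.4]
finger_gap: 0.0572
finger_force: 28.3
```

Contact. Raising 1 mm and opening slowly.

Emit:
{"api": "send_rows", "payload": {"series": [{"tx": 0, "ty": 0, "tz": -0.001, "rx": 0, "ry": 0, "rz": 0, "claw": 0.045}, {"tx": 0, "ty": 0, "tz": 0, "rx": 0, "ry": 0, "rz": 0, "claw": 0.06}, {"tx": 0, "ty": 0, "tz": 0, "rx": 0, "ry": 0, "rz": 0, "claw": 0.07}, {"tx": 0, "ty": 0, "tz": 0, "rx": 0, "ry": 0, "rz": 0, "claw": 0.0854}, {"tx": 0, "ty": 0, "tz": 0, "rx": 0, "ry": 0, "rz": 0, "claw": 0.0854}]}}

```text
time: 6.35
tool_pos: [0.4448, -0.2476, 0.0342]
orientation: [0.984, 0.18, -0.0, -0.0]
ft_force: [0.3, 0.7, 0.3]
finger_gap: 0.0853
finger_force: 0.0
```

Emit:
{"api": "send_rows", "payload": {"series": [{"tx": 0, "ty": 0, "tz": 0, "rx": 0, "ry": 0, "rz": 0, "claw": 0.0854}, {"tx": 0, "ty": 0, "tz": -0.02, "rx": 0, "ry": 0, "rz": 0, "claw": 0.0854}, {"tx": 0, "ty": 0, "tz": -0.04, "rx": 0, "ry": 0, "rz": 0, "claw": 0.0854}, {"tx": 0, "ty": 0, "tz": -0.05, "rx": 0, "ry": 0, "rz": 0, "claw": 0.0854}, {"tx": 0, "ty": 0, "tz": -0.05, "rx": 0, "ry": 0, "rz": 0, "claw": 0.0854}]}}

```text
time: 6.85
tool_pos: [0.4444, -0.2473, 0.196]
orientation: [0.984, 0.18, -0.0, -0.0]
ft_force: [0.3, -0.6, 0.4]
finger_gap: 0.0858
finger_force: 0.0
```

```bash
python3 - <<'E'
from w import *
c=read_camera('top');W=world(c);z=W[...,2];cv2.imwrite('pics/top1.png',c['frame'][...,::-1])
Q=W[(z>.06)&(z<.09)&(np.hypot(W[...,0]-.445,W[...,1]+.25)<.05)];print(len(Q),np.median(Q,0) if len(Q) else '')
c,W=wrist('w4');z=W[...,2]
Q=W[(z>.069)&(z<.08)&(np.hypot(W[...,0]-.445,W[...,1]+.25)<.05)];print(len(Q),np.median(Q,0),cv2.minAreaRect(Q[:,:2].astype(np.float32)))
delta([.62,.118,.2])
E
```

```text
0 
791 [ 0.4412857  -0.24737586  0.0756725 ] ((0.4436724781990051, -0.24722754955291748), (0.057061146944761276, 0.05684453994035721), 40.05772018432617)
pos [ 0.4466 -0.2489  0.201 ] shift [ 2.924e-01 -2.815e-01  2.000e-04] yaw 0.3629 t 6.95 gap 0.0857 F [-0.   0.3 -0.2] j [-0.66  0.02  1.64  0.    1.47  0.55]
```

Beaker stands on the mat: rim z 0.0757, 57 mm across, about 3 mm from the mat's centre. Now over to the tab.

Emit:
{"api": "send_rows", "payload": {"series": [{"tx": 0.03, "ty": -0.0312, "tz": 0, "rx": 0, "ry": 0, "rz": 0, "claw": 0.04}, {"tx": 0.03, "ty": -0.0312, "tz": 0, "rx": 0, "ry": 0, "rz": 0, "claw": 0.04}, {"tx": 0.03, "ty": -0.0312, "tz": 0, "rx": 0, "ry": 0, "rz": 0, "claw": 0.04}, {"tx": 0.03, "ty": -0.0312, "tz": 0, "rx": 0, "ry": 0, "rz": 0, "claw": 0.04}, {"tx": 0.03, "ty": -0.0312, "tz": 0, "rx": 0, "ry": 0, "rz": 0, "claw": 0.04}]}}

```text
time: 7.45
tool_pos: [0.5301, -0.0468, 0.1943]
orientation: [0.984, 0.18, 0.0, 0.0]
ft_force: [1.0, -0.7, 0.1]
finger_gap: 0.04
finger_force: 0.0
```

Emit:
{"api": "send_rows", "payload": {"series": [{"tx": 0.03, "ty": -0.0312, "tz": 0, "rx": 0, "ry": 0, "rz": 0, "claw": 0.04}, {"tx": 0.03, "ty": -0.0312, "tz": 0, "rx": 0, "ry": 0, "rz": 0, "claw": 0.04}, {"tx": 0.03, "ty": -0.0312, "tz": 0, "rx": 0, "ry": 0, "rz": 0, "claw": 0.04}, {"tx": 0.03, "ty": -0.0312, "tz": 0, "rx": 0, "ry": 0, "rz": 0, "claw": 0.04}, {"tx": 0, "ty": 0, "tz": 0, "rx": 0, "ry": 0, "rz": 0, "claw": 0.04}]}}

```text
time: 7.95
tool_pos: [0.5985, 0.1149, 0.1936]
orientation: [0.983, 0.182, -0.0, -0.001]
ft_force: [0.8, -0.7, 0.7]
finger_gap: 0.0404
finger_force: 0.0
```

```bash
python3 - <<'E'
from w import *
c,W=wrist('w5');z=W[...,2]
m=(np.hypot(W[...,0]-.668,W[...,1]-.136)<.04)
Q=W[m&(z>.09)&(z<.104)];print(len(Q),Q.mean(0),cv2.minAreaRect(Q[:,:2].astype(np.float32)))
Q=W[m&(z>.094)];print(len(Q),cv2.minAreaRect(Q[:,:2].astype(np.float32)),np.median(Q[:,2]))
print('rim',np.median(W[m&(z>.055)&(z<.07)][:,2]))
delta([.668,.136,.072])
E
```

```text
469 [0.66793848 0.13719749 0.09879872] ((0.6677424907684326, 0.136975958943367), (0.026842782273888588, 0.009464766830205917), 21.02749252319336)
469 ((0.6677424907684326, 0.136975958943367), (0.026842782273888588, 0.009464766830205917), 21.02749252319336) 0.09883874785961697
rim 0.06501272771805738
pos [0.5979 0.1129 0.1936] shift [0.0739 0.0035 0.1215] yaw 0.3658 t 8.0 gap 0.0405 F [-0.5  0.3 -0.1] j [0.06 0.24 1.41 0.   1.49 1.26]
```

View pics/w5.png

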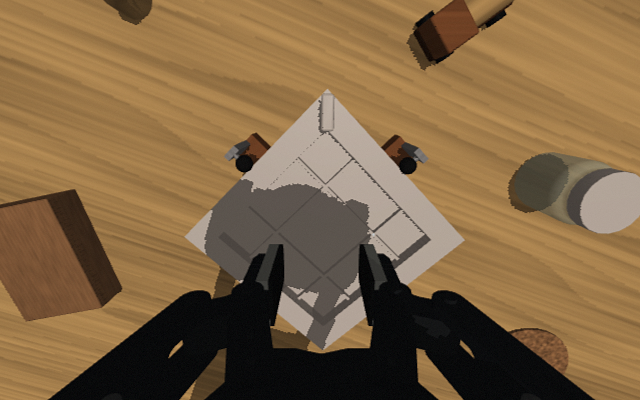

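The tab top is at (327,110), 27 x 9.5 mm, z 0.099, centred at (0.6677, 0.1370) with yaw 0.367. All of this matches the given sizes.

Emit:
{"api": "send_rows", "payload": {"series": [{"tx": 0.037, "ty": 0.0012, "tz": 0, "rx": 0, "ry": 0, "rz": 0, "claw": 0.04}, {"tx": 0.037, "ty": 0.0013, "tz": 0, "rx": 0, "ry": 0, "rz": 0, "claw": 0.04}, {"tx": 0, "ty": 0, "tz": 0.03, "rx": 0, "ry": 0, "rz": 0, "claw": 0.04}, {"tx": 0, "ty": 0, "tz": 0.03, "rx": 0, "ry": 0, "rz": 0, "claw": 0.04}, {"tx": 0, "ty": 0, "tz": 0, "rx": 0, "ry": 0, "rz": 0, "claw": 0.04}]}}

```text
time: 8.5
tool_pos: [0.6658, 0.1335, 0.1299]
orientation: [0.984, 0.18, -0.003, -0.0]
ft_force: [0.2, -0.4, -1.1]
finger_gap: 0.0401
finger_force: 0.0
```

```bash
python3 - <<'E'
from h import *
delta([.6678,.137,.071])
E
```

```text
pos [0.6658 0.1335 0.1299] shift [ 0.0035 -0.0024  0.0589] yaw 0.362 t 8.5 gap 0.0401 F [ 0.2 -0.4 -1.1] j [ 0.08  0.42  1.3  -0.    1.43  1.29]
```

Emit:
{"api": "send_rows", "payload": {"series": [{"tx": 0.002, "ty": -0.002, "tz": 0.025, "rx": 0, "ry": 0, "rz": 0, "claw": 0.04}, {"tx": 0, "ty": 0, "tz": 0.02, "rx": 0, "ry": 0, "rz": 0, "claw": 0.04}, {"tx": 0, "ty": 0, "tz": 0.012, "rx": 0, "ry": 0, "rz": 0, "claw": 0.04}, {"tx": 0, "ty": 0, "tz": 0, "rx": 0, "ry": 0, "rz": 0, "claw": 0.025}, {"tx": 0, "ty": 0, "tz": 0, "rx": 0, "ry": 0, "rz": 0, "claw": 0.02}], "grip_force": 40}}

```text
time: 9.0
tool_pos: [0.6693, 0.137, 0.0788]
orientation: [0.984, 0.18, 0.001, 0.0]
ft_force: [0.5, 0.3, 0.4]
finger_gap: 0.0198
finger_force: 0.0
```

Emit:
{"api": "send_rows", "payload": {"series": [{"tx": 0, "ty": 0, "tz": 0, "rx": 0, "ry": 0, "rz": 0, "claw": 0.01}, {"tx": 0, "ty": 0, "tz": 0, "rx": 0, "ry": 0, "rz": 0, "claw": 0.003}, {"tx": 0, "ty": 0, "tz": 0, "rx": 0, "ry": 0, "rz": 0, "claw": 0}, {"tx": 0, "ty": 0, "tz": 0, "rx": 0, "ry": 0, "rz": 0, "claw": 0}, {"tx": 0, "ty": 0, "tz": 0, "rx": 0, "ry": 0, "rz": 0, "claw": 0}], "grip_force": 100}}

```text
time: 9.5
tool_pos: [0.6695, 0.137, 0.0792]
orientation: [0.984, 0.18, 0.001, 0.0]
ft_force: [-1.2, -2.3, 6.7]
finger_gap: 0.0078
finger_force: 98.1
```

```bash
python3 - <<'E'
from h import *
delta([.6678,.137,.071]);s=observe();print(s['wrist_torque'],s['finger_force'])
E
```

```text
pos [0.6695 0.137  0.0792] shift [-0.0016 -0.0006  0.0082] yaw 0.3625 t 9.5 gap 0.0078 F [-1.2 -2.3  6.7] j [ 0.09  0.46  1.36 -0.    1.33  1.3 ]
[-0.34323458  0.31936396 -0.2827195 ] 98.13412427902222
```

The grip is too high: the TCP is at 0.079, so the grasp point is level with the tab's top. I'll reopen, lower 8 mm and grip again.

Emit:
{"api": "send_rows", "payload": {"series": [{"tx": 0, "ty": 0, "tz": 0, "rx": 0, "ry": 0, "rz": 0, "claw": 0.02}, {"tx": 0, "ty": 0, "tz": 0, "rx": 0, "ry": 0, "rz": 0, "claw": 0.03}, {"tx": -0.001, "ty": 0, "tz": 0.004, "rx": 0, "ry": 0, "rz": 0, "claw": 0.03}, {"tx": 0, "ty": 0, "tz": 0.003, "rx": 0, "ry": 0, "rz": 0, "claw": 0.03}, {"tx": 0, "ty": 0, "tz": 0, "rx": 0, "ry": 0, "rz": 0, "claw": 0.02}], "grip_force": 40}}

```text
time: 10.0
tool_pos: [0.6675, 0.1369, 0.0695]
orientation: [0.984, 0.18, -0.001, -0.0]
ft_force: [-0.0, 0.5, -0.2]
finger_gap: 0.02
finger_force: 0.0
```

Emit:
{"api": "send_rows", "payload": {"series": [{"tx": 0, "ty": 0, "tz": 0, "rx": 0, "ry": 0, "rz": 0, "claw": 0.01}, {"tx": 0, "ty": 0, "tz": 0, "rx": 0, "ry": 0, "rz": 0, "claw": 0.003}, {"tx": 0, "ty": 0, "tz": 0, "rx": 0, "ry": 0, "rz": 0, "claw": 0}, {"tx": 0, "ty": 0, "tz": 0, "rx": 0, "ry": 0, "rz": 0, "claw": 0}], "grip_force": 100}}

```text
time: 10.4
tool_pos: [0.6678, 0.1368, 0.0703]
orientation: [0.984, 0.18, -0.0, -0.0]
ft_force: [-1.3, -1.8, -0.8]
finger_gap: 0.0083
finger_force: 97.6
```

Gripped properly. Peeling now: an arc about the opposite foot, 0.253 m away, which is 3.8 mm up for each 0.015 rad of pitch.

Emit:
{"api": "send_rows", "payload": {"series": [{"tx": -0.0001, "ty": 0, "tz": -0.0025, "rx": 0, "ry": 0.01, "rz": 0, "claw": 0}, {"tx": -0.0001, "ty": 0, "tz": -0.0025, "rx": 0, "ry": 0.01, "rz": 0, "claw": 0}, {"tx": -0.0001, "ty": 0, "tz": -0.0025, "rx": 0, "ry": 0.01, "rz": 0, "claw": 0}, {"tx": -0.0001, "ty": 0, "tz": -0.0025, "rx": 0, "ry": 0.01, "rz": 0, "claw": 0}, {"tx": -0.0001, "ty": 0, "tz": -0.0025, "rx": 0, "ry": 0.01, "rz": 0, "claw": 0}]}}

```text
time: 10.9
tool_pos: [0.6674, 0.1367, 0.0835]
orientation: [0.983, 0.18, 0.025, -0.005]
ft_force: [3.8, 1.4, -1.5]
finger_gap: 0.0081
finger_force: 99.0
```

Emit:
{"api": "send_rows", "payload": {"series": [{"tx": -0.0001, "ty": 0, "tz": -0.0025, "rx": 0, "ry": 0.01, "rz": 0, "claw": 0}, {"tx": -0.0001, "ty": 0, "tz": -0.0025, "rx": 0, "ry": 0.01, "rz": 0, "claw": 0}, {"tx": -0.0001, "ty": 0, "tz": -0.0025, "rx": 0, "ry": 0.01, "rz": 0, "claw": 0}, {"tx": -0.0001, "ty": 0, "tz": -0.0025, "rx": 0, "ry": 0.01, "rz": 0, "claw": 0}, {"tx": -0.0001, "ty": 0, "tz": -0.0025, "rx": 0, "ry": 0.01, "rz": 0, "claw": 0}]}}

```text
time: 11.4
tool_pos: [0.6668, 0.1363, 0.0963]
orientation: [0.982, 0.18, 0.051, -0.009]
ft_force: [5.4, 2.3, -0.6]
finger_gap: 0.0085
finger_force: 98.9
```

Emit:
{"api": "send_rows", "payload": {"series": [{"tx": -0.0001, "ty": 0, "tz": -0.0025, "rx": 0, "ry": 0.01, "rz": 0, "claw": 0}, {"tx": -0.0001, "ty": 0, "tz": -0.0025, "rx": 0, "ry": 0.01, "rz": 0, "claw": 0}, {"tx": -0.0001, "ty": 0, "tz": -0.0025, "rx": 0, "ry": 0.01, "rz": 0, "claw": 0}, {"tx": 0, "ty": 0, "tz": 0, "rx": 0, "ry": 0, "rz": 0, "claw": 0}, {"tx": 0, "ty": 0, "tz": 0, "rx": 0, "ry": 0, "rz": 0, "claw": 0}]}}

```text
time: 11.9
tool_pos: [0.6659, 0.136, 0.1042]
orientation: [0.981, 0.18, 0.066, -0.012]
ft_force: [5.4, 3.9, 2.5]
finger_gap: 0.0084
finger_force: 99.3
```

```bash
python3 - <<'E'
from w import *
delta([.6678,.137,.071])
c=read_camera('scene');cv2.imwrite('pics/s2.png',cv2.resize(c['frame'][140:320,230:500],None,fx=2.8,fy=2.8)[...,::-1])
W=world(c);z=W[...,2];hsv=cv2.cvtColor(c['frame'],cv2.COLOR_RGB2HSV)
for n,p in dict(tab=(.682,.142),opp=(.432,.046),s1=(.508,.213),s2=(.601,-.03)).items():
    m=(np.hypot(W[...,0]-p[0],W[...,1]-p[1])<.012)&(z>.03)&(hsv[...,1]<70);print(n,m.sum(),np.percentile(z[m],[10,50,90]).round(4) if m.any() else '')
E
```

```text
pos [0.6659 0.136  0.1042] shift [-0.0024 -0.0003  0.0332] yaw 0.3629 t 11.9 gap 0.0084 F [5.4 3.9 2.5] j [0.07 0.35 1.46 0.04 1.21 1.27]
tab 733 [0.0986 0.3252 0.43  ]
opp 3 [0.5157 0.5175 0.5195]
s1 73 [0.0535 0.0808 0.0836]
s2 42 [0.0526 0.0805 0.0838]
```

View pics/s2.png

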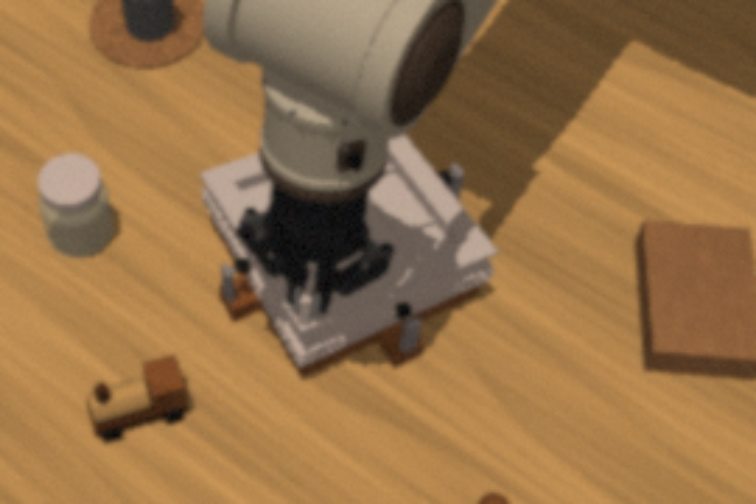

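The picture shows the tray hinged up. The side corners read 0.081, which puts the tab corner near 0.099 and the opposite corner near 0.064, so it is still resting. The stack and bystanders are in place. Next: a bit more peel, then a straight lift, then level.

Emit:
{"api": "send_rows", "payload": {"series": [{"tx": 0.0003, "ty": 0, "tz": -0.0033, "rx": 0, "ry": 0.013, "rz": 0, "claw": 0}, {"tx": 0.0003, "ty": 0, "tz": -0.0033, "rx": 0, "ry": 0.013, "rz": 0, "claw": 0}, {"tx": 0.0003, "ty": 0, "tz": -0.0033, "rx": 0, "ry": 0.013, "rz": 0, "claw": 0}, {"tx": 0.0008, "ty": 0, "tz": -0.005, "rx": 0, "ry": 0, "rz": 0, "claw": 0}, {"tx": 0.0008, "ty": 0, "tz": -0.005, "rx": 0, "ry": 0, "rz": 0, "claw": 0}]}}

```text
time: 12.45
tool_pos: [0.6641, 0.1353, 0.1232]
orientation: [0.98, 0.18, 0.083, -0.015]
ft_force: [-0.0, 0.6, -1.1]
finger_gap: 0.008
finger_force: 98.8
```

Emit:
{"api": "send_rows", "payload": {"series": [{"tx": 0.0008, "ty": 0, "tz": -0.005, "rx": 0, "ry": 0, "rz": 0, "claw": 0}, {"tx": 0.0017, "ty": 0, "tz": -0.01, "rx": 0, "ry": 0, "rz": 0, "claw": 0}, {"tx": 0.0017, "ty": 0, "tz": -0.01, "rx": 0, "ry": 0, "rz": 0, "claw": 0}, {"tx": 0.0017, "ty": 0, "tz": -0.01, "rx": 0, "ry": 0, "rz": 0, "claw": 0}, {"tx": 0.0017, "ty": 0, "tz": -0.01, "rx": 0, "ry": 0, "rz": 0, "claw": 0}]}}

```text
time: 12.95
tool_pos: [0.6643, 0.1355, 0.1695]
orientation: [0.98, 0.18, 0.083, -0.015]
ft_force: [-0.5, -0.4, -0.9]
finger_gap: 0.0082
finger_force: 98.8
```

Emit:
{"api": "send_rows", "payload": {"series": [{"tx": 0.0017, "ty": 0, "tz": -0.01, "rx": 0, "ry": 0, "rz": 0, "claw": 0}, {"tx": 0.001, "ty": 0, "tz": -0.006, "rx": 0, "ry": 0, "rz": 0, "claw": 0}, {"tx": 0, "ty": 0, "tz": 0, "rx": 0, "ry": -0.03, "rz": 0, "claw": 0}, {"tx": 0, "ty": 0, "tz": 0, "rx": 0, "ry": -0.04, "rz": 0, "claw": 0}, {"tx": 0, "ty": 0, "tz": 0, "rx": 0, "ry": -0.04, "rz": 0, "claw": 0}]}}

```text
time: 13.45
tool_pos: [0.6641, 0.1354, 0.185]
orientation: [0.983, 0.18, 0.028, -0.005]
ft_force: [0.4, 0.2, -1.3]
finger_gap: 0.0084
finger_force: 98.8
```

Emit:
{"api": "send_rows", "payload": {"series": [{"tx": 0, "ty": 0, "tz": 0, "rx": 0, "ry": -0.04, "rz": 0, "claw": 0}, {"tx": 0, "ty": 0, "tz": 0, "rx": 0, "ry": -0.02, "rz": 0, "claw": 0}, {"tx": 0, "ty": 0, "tz": 0, "rx": 0, "ry": 0, "rz": 0, "claw": 0}, {"tx": 0, "ty": 0, "tz": 0, "rx": 0, "ry": 0, "rz": 0, "claw": 0}]}}

```text
time: 13.85
tool_pos: [0.6641, 0.1355, 0.1844]
orientation: [0.984, 0.18, -0.0, -0.0]
ft_force: [0.8, -0.0, -2.1]
finger_gap: 0.0081
finger_force: 98.8
```

```bash
python3 - <<'E'
from w import *
delta([.6678,.137,.185])
c=read_camera('scene');cv2.imwrite('pics/s3.png',cv2.resize(c['frame'][50:330,160:530],None,fx=2.1,fy=2.1)[...,::-1])
W=world(c);z=W[...,2];hsv=cv2.cvtColor(c['frame'],cv2.COLOR_RGB2HSV)
for n,p in dict(tab=(.682,.142),opp=(.432,.046),s1=(.508,.213),s2=(.601,-.03)).items():
    m=(np.hypot(W[...,0]-p[0],W[...,1]-p[1])<.015)&(z>.08)&(z<.22)&(hsv[...,1]<70);print(n,m.sum(),np.percentile(z[m],[10,50,90]).round(4) if m.any() else '')
E
```

```text
pos [0.6641 0.1355 0.1844] shift [ 0.004  -0.0001 -0.0006] yaw 0.3629 t 13.85 gap 0.0081 F [ 0.8 -0.  -2.1] j [0.09 0.38 1.24 0.   1.52 1.3 ]
tab 128 [0.1782 0.1991 0.2141]
opp 0 
s1 82 [0.1745 0.1769 0.1791]
s2 47 [0.1751 0.177  0.1794]
```

View pics/s3.png

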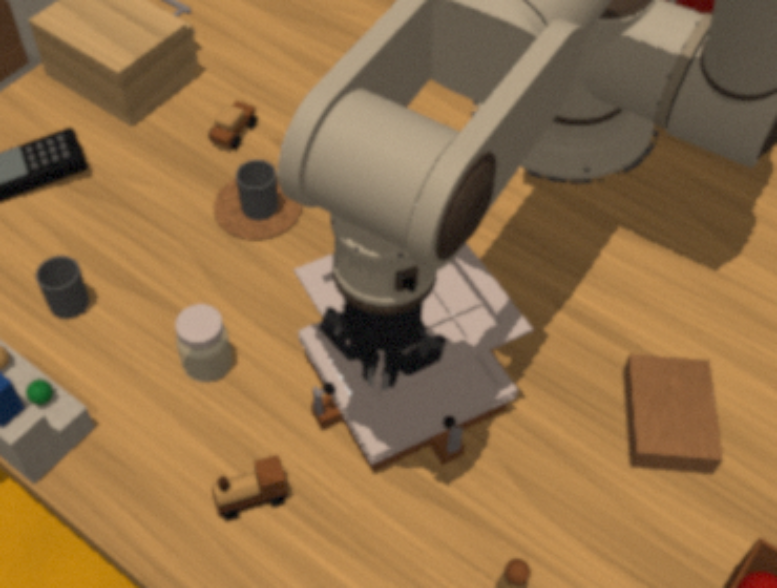

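The tray is held level with its rim at about 0.177 m, around 11 cm clear of the stack. The beaker stands upright on the mat, and nothing else has moved. Settle, then hand in.

Emit:
{"api": "send_rows", "payload": {"series": [{"tx": 0, "ty": 0, "tz": 0, "rx": 0, "ry": 0, "rz": 0, "claw": 0}, {"tx": 0, "ty": 0, "tz": 0, "rx": 0, "ry": 0, "rz": 0, "claw": 0}, {"tx": 0, "ty": 0, "tz": 0, "rx": 0, "ry": 0, "rz": 0, "claw": 0}, {"tx": 0, "ty": 0, "tz": 0, "rx": 0, "ry": 0, "rz": 0, "claw": 0}]}}

```text
time: 14.3
tool_pos: [0.6641, 0.1354, 0.1847]
orientation: [0.984, 0.18, -0.0, 0.0]
ft_force: [0.3, 0.7, -0.9]
finger_gap: 0.0083
finger_force: 98.8
```

```bash
python3 -c "
from workcell import *
print(sign_off())"
```

```text
the job is handed in; nothing more can be done
None
```

I handed the job in at 14.3 s (no verdict came back): the beaker stands upright on the cork mat, and the top tray, peeled tab corner first, is held level about 11 cm above the stack, with nothing else visibly moved.

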